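Seat the seed dish and flip the loupe over it

TASK

On the inspection stand, slide the seed dish along its channel until it meets the sprung stop inside the end housing, and hold it pressed against the stop for about a second with a firm but gentle push of about 10 N. Then tip the loupe past its snap point so that it springs over by itself and comes to rest above the dish. Push the loupe slowly with less than 10 N, do not push it down onto its stop, and leave the vials, forceps and tape where they are.

Things in the scene. Friction and masses are not known exactly. Their poses are not given: they have to be found in the camera images.
- stand: Grey inspection stand fixed to the worktop. Its x axis is the way the dish slides in, z is up; origin on the worktop below the viewing place. Floor plate 8 mm thick, x from -130 to +100 mm, 124 mm wide. Two aluminium rails, tops 26 mm above the worktop, guide the dish: channel 102 mm wide, centred on y = 0, open above and at its -x end.
- stop_housing (a point): Centre of the flat roof (38 mm above the worktop) of the stand's grey end housing, which covers the channel from x = 24 to 100 mm in the stand's frame. The dish's nose goes in under the roof. The rubber stop pad inside is out of sight and its setting is not measured: the dish meets it with its centre anywhere from x = -15 to +15 mm.
- stop_pad (a joint): How far the sprung stop pad is pushed in, m: 0 = free, 0.008 = bottomed. It begins to give at 3 N and gives 1 mm for each further 3 N. Well seated: held between 0.0015 and 0.0055 (7.5 to 19 N).
- dish_center (a point): Centre, half-way up, of the round clear dish with seeds, loose in the stand's channel: 95 mm in diameter, 14 mm high (top 22 mm above the worktop), about 35 g. It is wider than a gripper opens and its inside counts as solid: push it on its wall, from its -x side in the stand's frame.
- loupe (a joint): Angle of the loupe on its spring hinge, rad: 0 = open stop (leaning 30 degrees past upright, away from the dish, toward the stand's +x), 0.52 = upright, 1.05 = snap point, 2.09 = viewing stop (level above the dish). The spring holds it at either stop with 0.5 N m (5 N at the tab), fading to nothing at the snap point; damped, 0.2 N m s/rad, so fast pushing costs more.
- loupe_hinge (a point): Middle of the loupe's hinge pin, fixed on the stand at (52, 0, 48) mm in its frame; the pin lies along the stand's y axis. The two black lugs beside it reach 56 mm above the worktop.
- loupe_tab (a point): Middle of the loupe's black ribbed tab, 93 mm from the hinge pin; tab 26 mm wide along the pin, 20 mm long, 5 mm thick. Between pin and tab is a black ring, 66 mm across and 7 mm thick, with a clear lens, centre 52 mm from the pin. To tip it, push the tab's back (the side away from the dish) toward the stand's -x in an arc about the hinge.
- vial0_center (a point): Centre (half-way up) of a capped glass vial, 27 mm in diameter, 56 mm high, standing on the worktop beside the stand; to be left alone.
- vial1_center (a point): Centre (half-way up) of a second such vial, to be left alone.
- forceps: Fine steel forceps lying on the worktop beside the stand, 127 mm long (along its y), 9 mm wide, 8 mm high; origin under its middle; to be left alone.
- tape_1: Roll of tape lying flat on the worktop, 98 mm across, 25 mm high; origin under its middle; to be left alone.
There are look-alikes about, which are no part of the job. Leave any red look-alike of the part that bears dish_center alone.

How it is judged:
On the way, in this order (a step that is already met when the one before it is completed fails the run):
1. the dish is held pressed against the sprung stop, the pad given 1.5 mm or more, for 0.4 s, with the loupe still open (value of joint stop_pad above 0.0015 m and contact force between dish and stand above 5 N and value of joint loupe below 0.3 rad), for 0.4 s.
2. the loupe has been tipped past its snap point (value of joint loupe above 1.15 rad).
3. the loupe has sprung to its viewing stop (value of joint loupe above 2.03 rad), for 0.2 s.
At the end, for the whole second after the job is handed in: The loupe rests at its viewing stop (within 0.06 rad), the dish lies flat in the channel at the stop (its centre no farther back than x = -19 mm in the stand's frame) and at rest, and the robot touches nothing (value of joint loupe above 2.03 rad and x of dish_center in the frame of stand above -0.019 m and z of dish_center in the frame of stand below 0.018 m and linear speed of dish below 0.01 m/s and contact force between the fingers and stand below 0.1 N).
It fails at once if the stop pad is overloaded (pushed in 6.5 mm or more, about 22 N) (value of joint stop_pad above 0.0065 m).
It fails at once if the dish is squeezed with more than 25 N (contact force between the fingers and dish above 25 N).
It fails at once if the loupe is pushed with more than 12 N (contact force between any of the arm, the fingers and loupe above 12 N).
It fails at once if the loupe is pushed by hand onto its viewing stop instead of springing there (value of joint loupe above 1.85 rad and contact force between any of the arm, the fingers and loupe above 1 N).
It fails at once if a vial, the forceps or the tape is moved more than 25 mm (distance of any of vial0_center, vial1_center, forceps, tape_1 from where it was at the start of the episode above 0.025 m).
It also fails if it takes over 58 s, if anything falls off the work surface, if the arm or the gripper's body presses on something with over 40 N, if the wrist force passes 120 N, or if a joint passes its speed limit or range.

ROBOT

A 6-joint arm with a two-finger parallel gripper is mounted at the origin on a cart in front of the work surface, level with it; the furniture and walls round the work are solid. World frame = base frame: x ahead of the robot, y to its left, z up, the work surface at z = 0. Lengths are in m, angles in rad, forces in N, time in s.
With the tool pointing down it reaches from about 0.4 to 0.825 m from the base axis. Payload 7 kg.
Tool frame: the origin (TCP) lies midway between the tips of the shut fingers; the grasp point (between the pads) lies arm.hold_point_z behind it (arm.hold_point_z is the distance from the TCP to the grasp point, in m); z points along the fingers, y is the line along which they close (so a half turn about z gives the same grasp; the last joint's range is limited). The gripper opens to 88 mm and grips with 3 to 60 N. Pads are 19 mm wide; open, the fingers measure 130 mm over their backs; the gripper's body (78 mm by 193 mm) begins 47 mm behind the grasp point.
Start: joints at [1.628, 0.359, 0.012, 0, -1.224, -0.288], TCP at [0.154, 0.657, 0.227] pointing down, gripper open.
Joint ranges: [-3.07, 3.07], [-1.43, 2.12], [-1.02, 1.25], [-3.03, 1.67], [-3.05, -0], [-3.03, 3.03]. Speed limits (rad/s): [2.39, 2.39, 3.01, 3.14, 3.14, 3.14].

INTERFACE

Orientations are given as [roll, pitch, yaw] about the fixed x, y, z axes, in that order (R = Rz(yaw) Ry(pitch) Rx(roll)).
In Python, from station import arm gives the robot as it stands.
- The arm moves only by the shell command python3 -m crank 'ROWS' [OPENING] [FORCE]. ROWS is JSON, a list that holds one entry, the list of rows, each a list of 4 numbers: the shift along the tool's x, y, z in units of 25 mm (1.0 is 25 mm), then the turn about the tool's z in units of 5 degrees (1.0 is 5 degrees). A call has 1 to 12 rows; each row is the pose to reach, as a shift and turn from the pose commanded when the call began, along the tool's axes at that moment; what a row does not reach only later rows make up. A row lasts 1/8 s, in which the tool goes at most 62.5 mm and 10.7 degrees, less where a joint would pass 70% of its speed; a pose out of reach is approached as far as the arm can. A call with a gripper value outside its range is refused whole. OPENING is the closure, from 0 (fully open) to 1 (shut), set as the call begins (- or left out, the last holds). The fingers move at their own pace and stop on an object; FORCE is the grip in N (left out, the last holds). Time passes only in rows, so rows that repeat a pose let the fingers close. It gives the time, the measured TCP pose, the force, the opening and the grip force at its end, in the units of the state.
- arm.get_state(): the state, without advancing time (a new reading comes with each control period).
- arm.grab_frame(name): name is "side" or "top"; returns (picture, depth): 420x560x3 uint8, red, green, blue; 420x560 float32, m along the optical axis (not along the pixel's ray), 0 where there is no reading.
- arm.get_calibration(name): a dict with "mtx" (3x3 intrinsics, pixels), "k1" (the pictures are not rectified: a ray, as slopes to the right and down, at radius r is drawn at 1 + k1 r^2 times it, then the intrinsics apply), "R" (3x3) and "t" (3): a world point X has camera coordinates R X + t. Camera axes: x right, y down, z forward; pixel columns grow to the right and rows downward; lengths in m; the calibration is good to about 2 mm. A picture is of the moment at which its call begins. get_calibration takes no time and is no camera call.
- arm.job_done(): hands the job in; it is judged then, once.
Trained networks look in the newest picture that a camera, given by its name, has taken for a name from the list of things; names that differ only in an ending like _2 or _b are one class to them, and where a whole thing is asked for, a point or a joint stands for the part that bears it (a point fixed in the world has none). Each returns a list of dicts, best first, with "score" (0 to 1); they miss things now and then, are a little off and sometimes report something else, mostly with a low value. They report only what shows in the picture. A call takes as long as a camera call. They do not tell look-alikes from the thing itself.
- arm.recognise(thing, camera): "extent" ([left, top, width, height] in pixels, round what is visible of it).
- arm.trace(thing, camera): "mask" (420x560 bool, what is visible of it) and "extent" ([left, top, width, height] in pixels, round what is visible of it).
The state is a dict: "t": time; "q": joint angles; "qd": joint speeds; "joint_efforts": joint torques, N m; "eef_pos": TCP position; "ee_rot": TCP orientation; "force": force on the tool from outside, world axes, zero at the start; "moment": the same for the moment, N m; "width": finger opening in m; "gripper_force": force on a finger pad.
Only numpy, scipy, OpenCV 4.12 (cv2) and the standard library are available. Lean on these libraries where they do the work, as an engineer would, in place of code of your own. Each camera call takes 0.05 s, during which the arm holds its last target. There are 200 camera calls.

## Working session

There is one attempt and no reset: what is moved stays moved. The work goes in short steps, Python scripts to look and compute and a shell command to move; the robot and the scene stay as the last step left them, time stands still between calls to the robot, and variables do not carry over. Pictures are saved under pics/ and viewed, at most 10 in all, crops included, and the job is handed in when it is done.

```bash
mkdir -p pics
python3 - <<'E'
from station import arm
import cv2
s=arm.get_state();print(s['t'],s['eef_pos'],s['ee_rot'],s['width'],arm.hold_point_z)
for n in('side','top'):
    p,d=arm.grab_frame(n);cv2.imwrite(f'pics/{n}0.png',p[:,:,::-1])
    c=arm.get_calibration(n);print(n,c)
E
```

```text
0.0 [0.15435158 0.65659294 0.2256243 ] [ 3.13991697e+00 -1.49407134e-04 -2.30952678e-01] 0.08769999000276073 0.0188
side {'mtx': array([[414.85919575,   0.        , 276.94049085],
       [  0.        , 414.85919575, 209.43381201],
       [  0.        ,   0.        ,   1.        ]]), 'k1': -0.05744763394584246, 'R': array([[-0.95308171,  0.30270048,  0.00276931],
       [ 0.14380756,  0.46080417, -0.87577332],
       [-0.26637311, -0.83428529, -0.48271464]]), 't': array([0.46497221, 0.05594197, 1.00778818])}
top {'mtx': array([[457.86446937,   0.        , 279.61436091],
       [  0.        , 457.86446937, 210.30676399],
       [  0.        ,   0.        ,   1.        ]]), 'k1': -0.14257143167540037, 'R': array([[ 0.03311575, -0.99942961, -0.00661818],
       [-0.97374212, -0.03077092, -0.22556469],
       [ 0.22523238,  0.01391415, -0.97420571]]), 't': array([-0.04016407,  0.4865875 ,  0.84342077])}
```

View pics/side0.png

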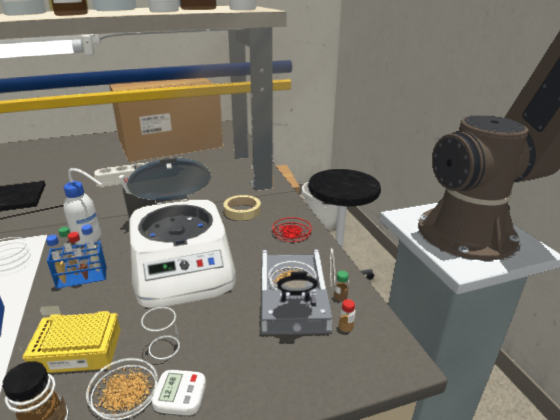

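View pics/top0.png

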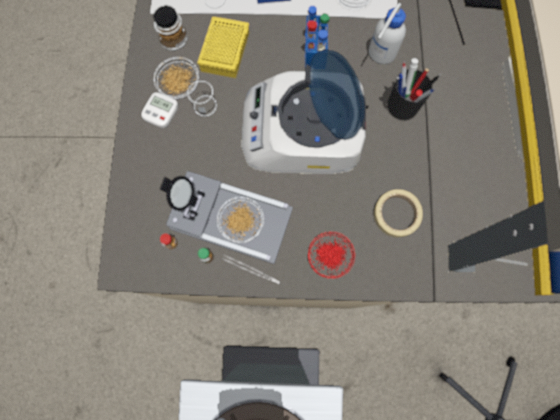

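Side view: the stand is at (295,295). Top view: the stand is at (230,215), its housing at the left (193,205), and the loupe is leaning left at (182,193). The top view also shows the vials at (167,240) and (205,255) and the forceps at (250,268).
Dish candidates in the top view: (240,218) in the channel, clear with tan seeds; (330,255), a red look-alike; (177,78), another clear dish on the worktop; the tape ring at (398,212). I choose (240,218), because it lies in the stand's channel.

```bash
cat > h.py <<'E'
from station import arm
import numpy as np, cv2
def cloud(n,d):
    c=arm.get_calibration(n);K=c['mtx'];v,u=np.mgrid[0:420,0:560]
    xd=(u-K[0,2])/K[0,0];yd=(v-K[1,2])/K[1,1];x,y=xd.copy(),yd.copy()
    for _ in range(8):
        f=1+c['k1']*(x*x+y*y);x,y=xd/f,yd/f
    P=np.stack([x*d,y*d,d],-1)-c['t'];return P@c['R']
def proj(n,X):
    c=arm.get_calibration(n);p=np.atleast_2d(X)@c['R'].T+c['t'];s=p[:,:2]/p[:,2:];s=s*(1+c['k1']*(s**2).sum(1,keepdims=True))
    return s*c['mtx'][0,0]+c['mtx'][:2,2]
E
python3 - <<'E'
from h import *
p,d=arm.grab_frame('top');W=cloud('top',d)
cv2.imwrite('pics/crop.png',cv2.resize(p[150:300,130:350,::-1],None,fx=3.6,fy=3.6,interpolation=2))
for th in('stand','dish_center','loupe_tab','vial0_center','forceps','tape_1'):
    for r in arm.trace(th,'top')[:3]:
        m=r['mask']&(d>0);P=W[m]
        print(th,round(r['score'],2),r['extent'],m.sum(),np.median(P,0).round(3),'z',np.percentile(P[:,2],[2,50,98]).round(3))
        if th=='stand' and r['score']>.5:
            np.save('st.npy',P)
            Q=P[(P[:,2]>.0)&(P[:,2]<.045)]
            R=cv2.minAreaRect(Q[:,:2].astype(np.float32)*1000);print(R)
            for lo,hi in((.022,.030),(.034,.042)):
                q=P[(P[:,2]>lo)&(P[:,2]<hi)];print(lo,len(q),cv2.minAreaRect(q[:,:2].astype(np.float32)*1000))
        if th=='dish_center':print(cv2.minEnclosingCircle(P[:,:2].astype(np.float32)*1000))
E
```

```text
stand 0.7 [161.2, 173.6, 127.9, 88.6] 6900 [0.483 0.096 0.017] z [0.003 0.017 0.122]
((492.1058654785156, 102.44962310791016), (284.6066589355469, 134.21351623535156), 73.36873626708984)
0.022 716 ((481.444580078125, 82.18445587158203), (219.03311157226562, 120.73108673095703), 73.52420043945312)
0.034 1409 ((502.2660217285156, 151.30377197265625), (75.91075897216797, 120.93917083740234), 73.40471649169922)
dish_center 0.76 [307.8, 230.1, 47.1, 50.1] 875 [ 0.407 -0.13   0.004] z [-0.003  0.004  0.015]
((409.6170654296875, -129.95196533203125), 48.77533721923828)
dish_center 0.55 [217.4, 199.4, 48.0, 42.2] 766 [0.472 0.058 0.012] z [0.005 0.012 0.023]
((474.6519775390625, 57.41389083862305), 48.35597610473633)
loupe_tab 0.63 [159.1, 176.6, 40.7, 36.2] 1053 [0.506 0.166 0.095] z [0.002 0.095 0.137]
vial0_center 0.62 [197.1, 250.2, 15.9, 10.4] 163 [0.395 0.117 0.053] z [0.001 0.053 0.058]
vial0_center 0.51 [159.5, 235.8, 16.6, 13.0] 165 [0.422 0.194 0.053] z [0.01  0.053 0.059]
forceps 0.56 [254.0, 270.8, 25.8, 9.8] 20 [ 0.355 -0.016  0.007] z [-0.     0.007  0.01 ]
tape_1 0.6 [374.1, 189.1, 46.0, 47.5] 1038 [ 0.499 -0.272  0.022] z [-0.003  0.022  0.026]
```

View pics/crop.png

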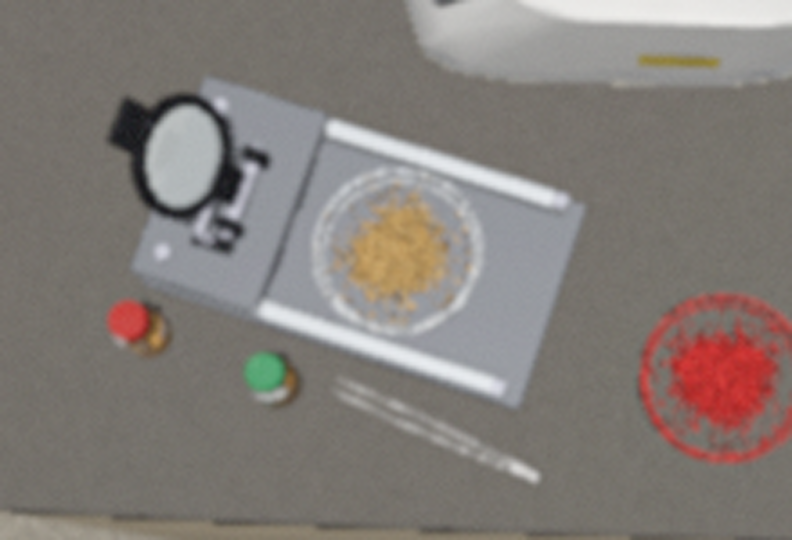

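The crop confirms the choice: a clear dish with tan seeds, between the rails, at crop (398,248). Next I check clearance for the gripper body and work out the moves.

```bash
cat >> h.py <<'E'
a=np.radians(73.4);XS=np.array([np.cos(a),np.sin(a),0]);YS=np.array([-np.sin(a),np.cos(a),0]);ZS=np.array([0,0,1.])
O=np.array([.4846,.0919,0])
def w(x,y,z):return O+(x*XS+y*YS+z*ZS)/1000
def s(P):return np.stack([(P-O)@XS,(P-O)@YS,P[...,2]],-1)*1000
def tool():
    from scipy.spatial.transform import Rotation as R
    st=arm.get_state();return np.array(st['eef_pos']),R.from_euler('xyz',st['ee_rot']).as_matrix(),st
def goto(x,y,z):
    p,R,st=tool();u=R.T@(w(x,y,z)-p)/.025
    yaw=st['ee_rot'][2];t=np.degrees((a-np.pi-yaw+np.pi)%(2*np.pi)-np.pi)
    print('->',(x,y,z),'rows',u.round(2),'turn about tool z (units)',round(-t/5,2))
def rep():
    p,R,st=tool();F=np.array(st['force']);print('t',round(st['t'],2),'stand mm',s(p).round(1),'F',[round(F@v,1) for v in(XS,YS,ZS)],'yaw err deg',round(np.degrees(st['ee_rot'][2]-a+np.pi),2),'w',st['width'])
E
python3 - <<'E'
from h import *
for n in('top','side'):
    p,d=arm.grab_frame(n);S=s(cloud(n,d))[d>0]
    for x0 in range(-160,160,40):
        print(n,x0,[(y0,int(np.percentile(q[:,2],99))) for y0 in range(-180,140,20) for q in [S[(abs(S[:,0]-x0-20)<20)&(abs(S[:,1]-y0-10)<10)&(S[:,2]<300)]] if len(q)>5])
L=s(cloud('top',arm.grab_frame('top')[1])).reshape(-1,3)
q=L[(abs(L[:,1])<14)&(L[:,0]>60)&(L[:,0]<125)&(L[:,2]>105)&(L[:,2]<150)];print('tab',len(q),np.percentile(q,[5,50,95],axis=0).round(0))
rep()
goto(-115,0,120)
E
```

```text
top -160 [(-180, 222), (-160, 101), (-140, 67), (-120, 3), (-100, 3), (-80, 6), (-60, 9), (-40, 9), (-20, 9), (0, 9), (20, 9), (40, 10), (60, 7), (80, 10), (100, 3), (120, 2)]
top -120 [(-180, 103), (-160, 102), (-140, 99), (-120, 2), (-100, 2), (-80, 2), (-60, 28), (-40, 10), (-20, 24), (0, 23), (20, 10), (40, 29), (60, 25), (80, 7), (100, 2), (120, 2)]
top -80 [(-180, 102), (-160, 101), (-140, 98), (-120, 52), (-100, 2), (-80, 22), (-60, 28), (-40, 24), (-20, 19), (0, 19), (20, 23), (40, 28), (60, 19), (80, 5), (100, 3), (120, 3)]
top -40 [(-180, 93), (-160, 88), (-140, 81), (-120, 53), (-100, 2), (-80, 2), (-60, 27), (-40, 23), (-20, 18), (0, 19), (20, 23), (40, 28), (60, 25), (80, 56), (100, 42), (120, 3)]
top 0 [(-180, 57), (-160, 48), (-140, 31), (-120, 3), (-100, 3), (-80, 4), (-60, 40), (-40, 40), (-20, 40), (0, 40), (20, 39), (40, 40), (60, 28), (80, 59), (100, 55), (120, 3)]
top 40 [(-180, 3), (-160, 3), (-140, 3), (-120, 3), (-100, 2), (-80, 33), (-60, 40), (-40, 101), (-20, 100), (0, 99), (20, 103), (40, 40), (60, 35), (80, 57), (100, 3), (120, 3)]
top 80 [(-180, 3), (-16
[... 1267 characters left out ...]
, (-20, 92), (0, 92), (20, 90), (40, 38), (60, 31), (80, 55), (100, 2), (120, 2)]
side 80 [(-180, 1), (-160, 1), (-140, 1), (-120, 1), (-100, 2), (-80, 6), (-60, 39), (-40, 114), (-20, 136), (0, 136), (20, 113), (40, 39), (60, 54), (80, 57), (100, 39), (120, 1)]
side 120 [(-180, 1), (-160, 1), (-140, 1), (-120, 1), (-100, 1), (-80, 1), (-60, 1), (-40, 1), (-20, 1), (0, 1), (20, 1), (40, 1), (60, 1), (80, 1), (100, 1), (120, 2)]
tab 242 [[ 84. -12. 107.]
 [ 93.   1. 124.]
 [103.  12. 137.]]
t 0.6 stand mm [447.3 477.9 226.6] F [np.float64(0.8), np.float64(-1.1), np.float64(-0.0)] yaw err deg 93.38 w 0.08781118439383585
-> (-115, 0, 120) rows [17.76 23.58  4.26] turn about tool z (units) 18.68
```

```bash
python3 -m crank '[[[2,1.3,0,2],[4,2.6,0,4],[6,3.9,0,6],[8,5.2,0,8],[10,6.5,0,10],[12,7.8,0,12],[14.3,9.2,0,14],[14.6,11.5,0,16],[15.2,13.8,0,18],[15.8,16,0,18.7],[16.4,18.4,0,18.7],[17,20.8,0,18.7]]]' 1 20
python3 -c "
from h import *
rep();goto(-115,0,120);goto(-115,0,30)"
```

```text
t: 2.1
eef_pos: [0.449, 0.0519, 0.227]
ee_rot: [-3.141, 0.001, -1.862]
force: [1.5, -0.3, 0.8]
width: 0.0002
gripper_force: 0.0
t 2.1 stand mm [-48.5  22.7 227. ] F [np.float64(0.2), np.float64(-1.5), np.float64(0.8)] yaw err deg -0.08 w 0.00023115279151343573
-> (-115, 0, 120) rows [ 2.66 -0.91  4.28] turn about tool z (units) -0.02
-> (-115, 0, 30) rows [ 2.66 -0.91  7.88] turn about tool z (units) -0.02
```

```bash
python3 -m crank '[[[1.5,-0.5,1.5,0],[2.66,-0.91,3,0],[2.66,-0.91,4.5,0],[2.66,-0.91,6,0],[2.66,-0.91,7,0],[2.66,-0.91,7.6,0],[2.66,-0.91,7.6,0]]]'
python3 -c "
from h import *
rep();goto(-115,0,14);goto(-100,0,14)
p,d=arm.grab_frame('top');q=p[170:280,170:310,::-1];cv2.imwrite('pics/c2.png',cv2.resize(q,None,fx=5,fy=5,interpolation=2))"
```

```text
t: 2.98
eef_pos: [0.4512, -0.0169, 0.0358]
ee_rot: [3.14, -0.001, -1.863]
force: [0.7, -0.6, 0.2]
width: 0.0004
gripper_force: 0.0
t 2.98 stand mm [-113.8    0.9   35.8] F [np.float64(-0.3), np.float64(-0.8), np.float64(0.2)] yaw err deg -0.13 w 0.00042813287833923046
-> (-115, 0, 14) rows [ 0.05 -0.04  0.87] turn about tool z (units) -0.03
-> (-100, 0, 14) rows [-0.55 -0.04  0.87] turn about tool z (units) -0.03
```

View pics/c2.png

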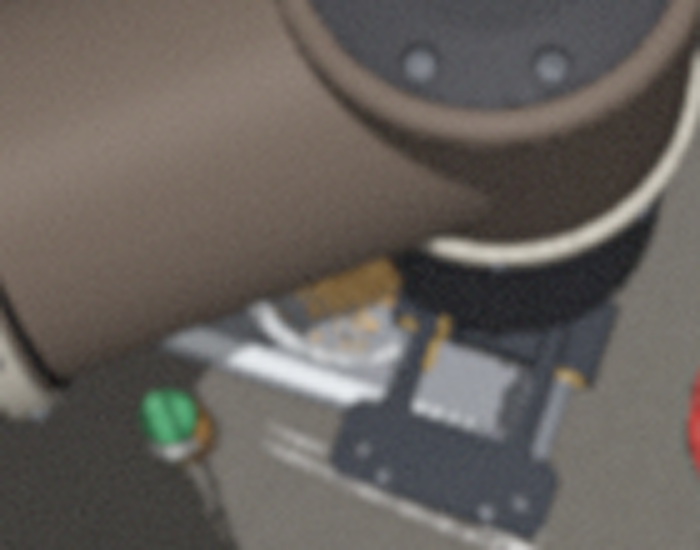

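The crop shows the shut gripper behind the dish at the open end. A brown link passes over the loupe side, so I check its clearance from the side.

```bash
python3 -c "
from h import *
p,d=arm.grab_frame('side');q=p[140:350,200:420,::-1];cv2.imwrite('pics/c3.png',cv2.resize(q,None,fx=2.8,fy=2.8,interpolation=2))
print(arm.get_state()['q'])"
```

```text
[ 4.01427375e-01  2.20158527e-01 -7.06818177e-01  2.70709269e-04
 -6.43298862e-01 -6.93277729e-01]
```

View pics/c3.png

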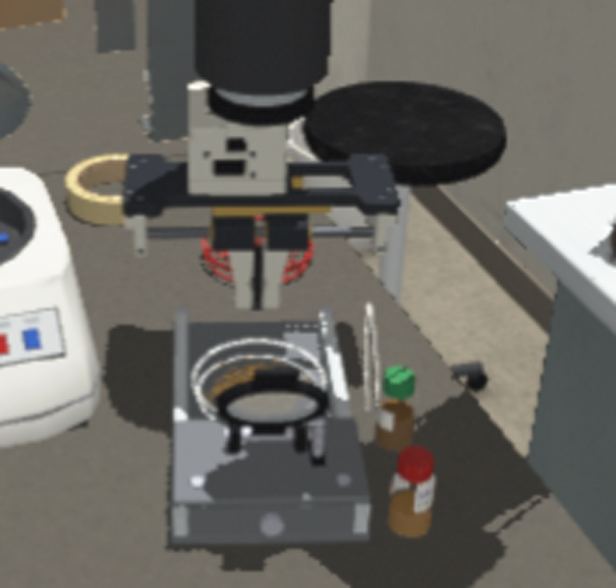

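Clearance is ample: the tips are at crop (258,300), well behind the dish, and the loupe is free. Lower, then advance.

```bash
python3 -m crank '[[[0,0,0.4,0],[0,0,0.8,0],[0,0,0.87,0],[0,0,0.87,0],[-0.3,0,0.87,0],[-0.6,0,0.87,0],[-0.8,0,0.87,0],[-1,0,0.87,0],[-1.2,0,0.87,0],[-1.4,0,0.87,0],[-1.4,0,0.87,0]]]'
python3 -c "
from h import *
rep()"
```

```text
t: 4.45
eef_pos: [0.4621, 0.0173, 0.0148]
ee_rot: [-3.141, 0.0, -1.862]
force: [0.2, -0.5, 0.5]
width: 0.0004
gripper_force: 0.0
t 4.45 stand mm [-77.9   0.3  14.8] F [np.float64(-0.4), np.float64(-0.3), np.float64(0.5)] yaw err deg -0.1 w 0.0003656241018005141
```

```bash
python3 -m crank '[[[-0.08,0,0,0],[-0.16,0,0,0],[-0.24,0,0,0],[-0.28,0,0,0],[-0.28,0,0,0]]]' >/dev/null
python3 -c "
from h import *
rep()"
```

```text
t 5.08 stand mm [-71.2   0.3  14.8] F [np.float64(0.3), np.float64(-0.1), np.float64(-0.2)] yaw err deg -0.12 w 0.0003716893812473204
```

```bash
python3 -m crank '[[[-0.06,0,0,0],[-0.12,0,0,0],[-0.16,0,0,0],[-0.16,0,0,0]]]' >/dev/null
python3 -c "
from h import *
rep()"
```

```text
t 5.58 stand mm [-67.2   0.3  14.8] F [np.float64(0.6), np.float64(0.1), np.float64(-0.0)] yaw err deg -0.12 w 0.0006112076242999291
```

```bash
python3 -m crank '[[[-0.06,0,0,0],[-0.12,0,0,0],[-0.16,0,0,0],[-0.16,0,0,0]]]' >/dev/null
python3 -c "
from h import *
rep()"
```

```text
t 6.08 stand mm [-63.2   0.3  14.8] F [np.float64(-1.3), np.float64(-0.1), np.float64(-0.6)] yaw err deg -0.11 w 0.0008925265506922061
```

```bash
python3 -m crank '[[[-0.06,0,0,0],[-0.12,0,0,0],[-0.14,0,0,0],[-0.14,0,0,0]]]' >/dev/null
python3 -c "
from h import *
rep()"
```

```text
t 6.58 stand mm [-59.7   0.2  14.8] F [np.float64(-0.2), np.float64(-0.3), np.float64(-0.9)] yaw err deg -0.12 w 0.0002808985713875462
```

```bash
python3 -m crank '[[[-0.06,0,0,0],[-0.12,0,0,0],[-0.14,0,0,0],[-0.14,0,0,0]]]' >/dev/null
python3 -c "
from h import *
rep()"
```

```text
t 7.08 stand mm [-56.2   0.2  14.8] F [np.float64(0.8), np.float64(0.1), np.float64(-0.2)] yaw err deg -0.12 w 0.0006005242480965265
```

```bash
python3 -m crank '[[[-0.06,0,0,0],[-0.12,0,0,0],[-0.14,0,0,0],[-0.14,0,0,0]]]' >/dev/null
python3 -c "
from h import *
rep()"
```

```text
t 7.58 stand mm [-52.7   0.2  14.8] F [np.float64(0.9), np.float64(-0.4), np.float64(-0.1)] yaw err deg -0.12 w 0.00032236090246068273
```

```bash
python3 -m crank '[[[-0.06,0,0,0],[-0.12,0,0,0],[-0.14,0,0,0],[-0.14,0,0,0]]]' >/dev/null
python3 -c "
from h import *
rep()"
```

```text
t 8.07 stand mm [-49.5   0.4  14.8] F [np.float64(-1.7), np.float64(0.1), np.float64(0.8)] yaw err deg -0.12 w 1.953329415722686e-06
```

```bash
python3 -m crank '[[[-0.04,0,0,0],[-0.08,0,0,0],[-0.08,0,0,0],[-0.08,0,0,0]]]' >/dev/null
python3 -c "
from h import *
rep()"
```

```text
t 8.57 stand mm [-48.4   0.6  14.7] F [np.float64(-6.2), np.float64(-2.6), np.float64(1.9)] yaw err deg -0.14 w 0.0006549989932535944
```

```bash
python3 -m crank '[[[-0.04,0,0,0],[-0.08,0,0,0],[-0.08,0,0,0],[-0.08,0,0,0]]]' >/dev/null
python3 -c "
from h import *
rep()"
```

```text
t 9.07 stand mm [-47.3   0.8  14.7] F [np.float64(-11.3), np.float64(-4.3), np.float64(3.9)] yaw err deg -0.14 w 0.00019506647166873833
```

```bash
python3 -m crank '[[[0,0,0,0],[0,0,0,0],[0,0,0,0],[0,0,0,0],[0,0,0,0],[0,0,0,0],[0,0,0,0],[0,0,0,0]]]' >/dev/null
python3 -c "
from h import *
rep()"
```

```text
t 10.07 stand mm [-47.3   0.8  14.7] F [np.float64(-10.3), np.float64(-5.0), np.float64(4.7)] yaw err deg -0.15 w 0.0002923929357449922
```

```bash
python3 -m crank '[[[-0.02,0,0,0],[-0.03,0,0,0],[-0.03,0,0,0],[-0.03,0,0,0],[-0.03,0,0,0],[-0.03,0,0,0],[-0.03,0,0,0]]]' >/dev/null
python3 -c "
from h import *
rep()"
```

```text
t 10.95 stand mm [-47.    0.9  14.7] F [np.float64(-13.7), np.float64(-4.4), np.float64(4.7)] yaw err deg -0.15 w 0.0002826553865632271
```

```bash
python3 -m crank '[[[0.08,0,0,0],[0.16,0,0,0],[0.24,0,0,0],[0.4,0,0,0],[0.8,0,0,0],[1,0,-0.5,0],[1,0,-2,0],[1,0,-4,0],[1,0,-6,0],[1,0,-7.5,0],[1,0,-7.5,0]]]' >/dev/null
python3 -c "
from h import *
rep();goto(140,0,203);goto(140,0,118)"
```

```text
t 12.32 stand mm [-68.8  -1.1 206.4] F [np.float64(0.6), np.float64(0.1), np.float64(0.2)] yaw err deg -0.11 w 0.00033232914254918456
-> (140, 0, 203) rows [-8.35  0.06  0.17] turn about tool z (units) -0.02
-> (140, 0, 118) rows [-8.34  0.08  3.57] turn about tool z (units) -0.02
```

```bash
python3 -m crank '[[[-2,0,0,0],[-4,0,0,0],[-6,0,0,0],[-7.6,0,0,0],[-8.35,0.06,0.2,0],[-8.35,0.06,0.2,0],[-8.35,0.06,1.6,0],[-8.35,0.06,2.8,0],[-8.35,0.06,3.57,0],[-8.35,0.06,3.57,0]]]' >/dev/null
python3 -c "
from h import *
rep()
p,d=arm.grab_frame('side');S=s(cloud('side',d))
q=p[140:350,200:420,::-1];cv2.imwrite('pics/c4.png',cv2.resize(q,None,fx=2.8,fy=2.8,interpolation=2))"
```

```text
t 13.57 stand mm [136.9   1.9 111.9] F [np.float64(0.5), np.float64(-0.6), np.float64(0.9)] yaw err deg -0.19 w 0.0006143524155573039
```

View pics/c4.png

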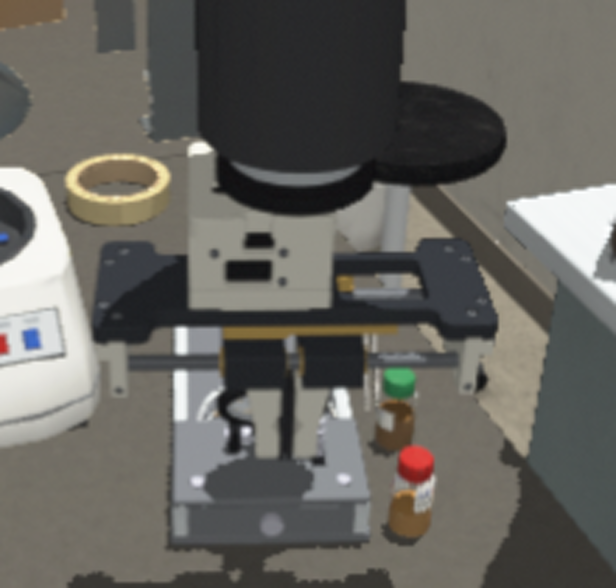

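The side view shows the shut fingers in front of the loupe's back, tips at crop (285,455). Now approach the tab.

```bash
python3 -m crank '[[[0.05,0,-0.2,0],[0.2,-0.05,-0.36,0],[0.45,-0.07,-0.36,0],[0.58,-0.07,-0.36,0],[0.58,-0.07,-0.36,0],[0.58,-0.07,-0.36,0]]]' >/dev/null
python3 -c "
from h import *
rep()
for g in((115,0,123),(107,0,127),(99,0,130),(90.6,0,133)):goto(*g)"
```

```text
t 14.38 stand mm [124.7  -0.4 122. ] F [np.float64(-0.2), np.float64(0.1), np.float64(-0.0)] yaw err deg -0.12 w 0.00027438545781251504
-> (115, 0, 123) rows [ 0.39  0.01 -0.04] turn about tool z (units) -0.02
-> (107, 0, 127) rows [ 0.71  0.01 -0.2 ] turn about tool z (units) -0.02
-> (99, 0, 130) rows [ 1.03  0.01 -0.32] turn about tool z (units) -0.02
-> (90.6, 0, 133) rows [ 1.36  0.01 -0.44] turn about tool z (units) -0.02
```

```bash
python3 -m crank '[[[0.1,0,0,0],[0.2,0,0,0],[0.3,0,-0.02,0],[0.4,0,-0.04,0],[0.5,0,-0.1,0],[0.6,0,-0.14,0],[0.71,0,-0.2,0]]]' >/dev/null
python3 -c "
from h import *
rep()
for g in((107,0,127),(99,0,130),(90.6,0,133),(77,0,135),(64,0,136)):goto(*g)"
```

```text
t 15.25 stand mm [107.6  -0.4 127.3] F [np.float64(5.8), np.float64(0.8), np.float64(-2.7)] yaw err deg -0.1 w 0.000430775369852184
-> (107, 0, 127) rows [0.02 0.02 0.01] turn about tool z (units) -0.02
-> (99, 0, 130) rows [ 0.34  0.02 -0.11] turn about tool z (units) -0.02
-> (90.6, 0, 133) rows [ 0.68  0.02 -0.23] turn about tool z (units) -0.02
-> (77, 0, 135) rows [ 1.22  0.02 -0.31] turn about tool z (units) -0.02
-> (64, 0, 136) rows [ 1.74  0.01 -0.35] turn about tool z (units) -0.02
```

```bash
python3 -m crank '[[[0.11,0,-0.04,0],[0.22,0,-0.08,0],[0.34,0,-0.12,0],[0.45,0,-0.16,0],[0.56,0,-0.2,0],[0.68,0,-0.24,0],[0.8,0,-0.26,0],[0.92,0,-0.28,0]]]' >/dev/null
python3 -c "
from h import *
rep()
for g in((77,0,135),(64,0,136),(52,0,136.5),(40.6,0,135.6)):goto(*g)"
```

```text
t 16.25 stand mm [ 84.9  -0.7 135.1] F [np.float64(4.7), np.float64(1.6), np.float64(2.8)] yaw err deg -0.1 w 0.000275273694297974
-> (77, 0, 135) rows [0.31 0.03 0.  ] turn about tool z (units) -0.02
-> (64, 0, 136) rows [ 0.83  0.03 -0.04] turn about tool z (units) -0.02
-> (52, 0, 136.5) rows [ 1.31  0.03 -0.06] turn about tool z (units) -0.02
-> (40.6, 0, 135.6) rows [ 1.77  0.03 -0.03] turn about tool z (units) -0.02
```

```bash
python3 -m crank '[[[0.12,0,0,0],[0.24,0,0,0],[0.36,0,-0.02,0],[0.48,0,-0.03,0],[0.6,0,-0.03,0],[0.72,0,-0.04,0],[0.84,0,-0.04,0],[0.96,0,-0.04,0],[1.08,0,-0.05,0]]]' >/dev/null
python3 -c "
from h import *
rep()
for g in((52,0,136.5),(40.6,0,135.6),(29,0,132.5),(18.7,0,127.2)):goto(*g)"
```

```text
t 17.38 stand mm [ 56.5  -0.  135. ] F [np.float64(3.4), np.float64(-1.7), np.float64(-1.5)] yaw err deg -0.14 w 0.0003783661846829092
-> (52, 0, 136.5) rows [ 0.18  0.   -0.06] turn about tool z (units) -0.03
-> (40.6, 0, 135.6) rows [ 0.64 -0.   -0.03] turn about tool z (units) -0.03
-> (29, 0, 132.5) rows [ 1.1 -0.   0.1] turn about tool z (units) -0.03
-> (18.7, 0, 127.2) rows [ 1.51 -0.    0.31] turn about tool z (units) -0.03
```

```bash
python3 -m crank '[[[0.12,0,-0.04,0],[0.24,0,-0.06,0],[0.36,0,-0.06,0],[0.48,0,-0.05,0],[0.6,0,-0.03,0],[0.72,0,0,0],[0.84,0,0.03,0],[0.96,0,0.06,0],[1.08,0,0.1,0]]]' >/dev/null
python3 -c "
from h import *
rep()
for g in((18.7,0,127.2),(8,0,120.4),(3,0,116.6)):goto(*g)"
```

```text
t 18.5 stand mm [ 29.7  -0.2 132.8] F [np.float64(1.7), np.float64(0.9), np.float64(-0.5)] yaw err deg -0.12 w 0.0003279801238914207
-> (18.7, 0, 127.2) rows [0.44 0.01 0.22] turn about tool z (units) -0.02
-> (8, 0, 120.4) rows [0.87 0.01 0.5 ] turn about tool z (units) -0.02
-> (3, 0, 116.6) rows [1.07 0.01 0.65] turn about tool z (units) -0.02
```

```bash
python3 -m crank '[[[0.11,0,0.05,0],[0.22,0,0.1,0],[0.33,0,0.16,0],[0.44,0,0.22,0],[0.55,0,0.29,0],[0.66,0,0.36,0],[0.77,0,0.43,0],[0.87,0,0.5,0],[0.87,0,0.5,0],[0.87,0,0.5,0],[0.87,0,0.5,0],[0.87,0,0.5,0]]]' >/dev/null
python3 -c "
from h import *
rep()
p,d=arm.grab_frame('side')
q=p[140:350,200:420,::-1];cv2.imwrite('pics/c5.png',cv2.resize(q,None,fx=2.8,fy=2.8,interpolation=2))"
```

```text
t 20.0 stand mm [ 8.300e+00 -1.000e-01  1.204e+02] F [np.float64(-0.1), np.float64(0.5), np.float64(-0.5)] yaw err deg -0.12 w 0.0005142982600824195
```

View pics/c5.png

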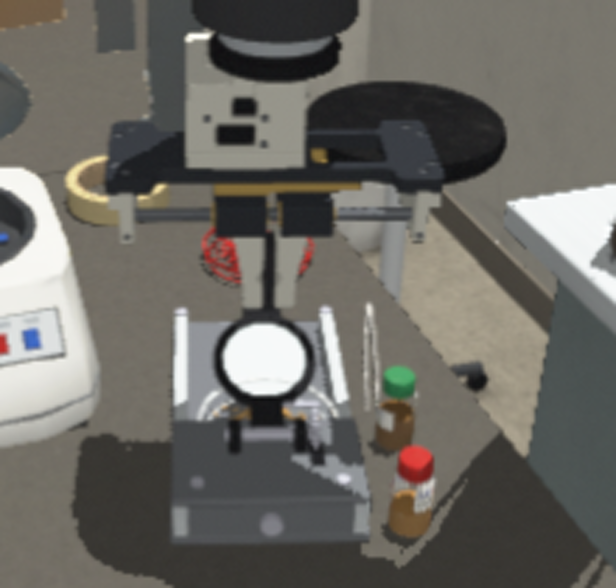

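The loupe is past the snap point and off the fingers, its ring at crop (262,360). Lift clear, then check it.

```bash
python3 -m crank '[[[0,0,-0.4,0],[0,0,-1,0],[0,0,-2,0],[0,0,-3.5,0],[0,0,-4,0],[-3,0,-4,0],[-5,0,-4,0],[-7,0,-4,0],[-8,0,-4,0],[-8,0,-4,0],[-8,0,-4,0]]]' >/dev/null
python3 -c "
from h import *
rep()
p,d=arm.grab_frame('side');S=s(cloud('side',d)).reshape(-1,3)
for x in range(-60,60,10):
    q=S[(abs(S[:,1])<40)&(abs(S[:,0]-x)<5)&(S[:,2]<160)];print(x,np.percentile(q[:,2],[50,97]).round() if len(q)>4 else 0)
q=p[140:350,200:420,::-1];cv2.imwrite('pics/c6.png',cv2.resize(q,None,fx=2.8,fy=2.8,interpolation=2))"
```

```text
t 21.43 stand mm [207.7  -0.3 220.3] F [np.float64(-0.5), np.float64(0.2), np.float64(0.3)] yaw err deg -0.12 w 0.0007547561226527865
-60 [7. 9.]
-50 [48. 51.]
-40 [50. 52.]
-30 [49. 52.]
-20 [48. 51.]
-10 [48. 51.]
0 [49. 51.]
10 [49. 51.]
20 [49. 52.]
30 [48. 52.]
40 [45. 51.]
50 [42. 56.]
```

View pics/c6.png

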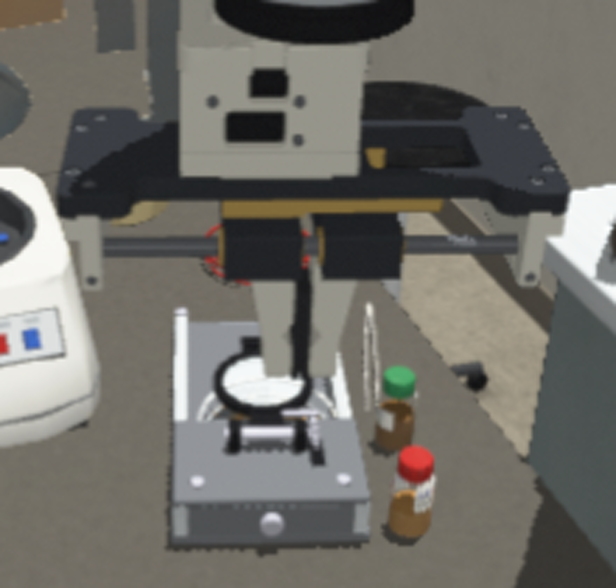

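The loupe lies level (z about 50 mm) above the dish, the vials and forceps are unmoved, and the robot is clear. Hand in.

```bash
python3 -c "
from station import arm
print(arm.job_done())"
```

```text
the job is handed in; nothing more can be done
None
```

The job is handed in, with no verdict returned: I held the dish on the sprung stop at about 10–14 N for roughly 2 s, then tipped the loupe at up to about 6.5 N; it sprang over by itself and rests level above the dish, with the vials, forceps and tape never touched.

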